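# Pack a chilled and a dry mail order into foam shippers

## Robot

A 7-joint arm with a two-finger parallel gripper is mounted at the origin on the work surface. World frame = base frame: x ahead of the robot, y to its left, z up, the work surface at z = 0. Lengths are in m, angles in rad, forces in N, time in s.
With the tool pointing down it reaches from about 0.425 to 0.925 m from the base axis. Payload 6.8 kg.
Tool frame: the origin (TCP) lies at the very end of the fingers, on their centre line; the grasp point (between the pads) lies r.grasp_offset behind it (r.grasp_offset is the distance from the TCP to the grasp point, in m); z points along the fingers, y is the direction in which the jaws open and shut (so a half turn about z gives the same grasp; the last joint's range is limited). The gripper opens to 85 mm and grips with 20 to 120 N. Pads are 22 mm wide; open, the fingers measure 114 mm over their backs; the gripper's body (76 mm by 85 mm) begins 54 mm behind the grasp point. The pads swing forward as they close: fully open they stand 13 mm farther back than shut.
Start: joints at [-1.364, 0.477, 0.022, 1.555, -0.011, 1.109, -0.083], TCP at [0.209, 0.642, 0.231] pointing down, gripper open.
Joint ranges: [-2.96, 2.96], [-0.34, 2.1], [-1.41, 1.46], [0.24, 2.44], [-1.37, 4.51], [0.17, 1.92], [-2.96, 2.96]. Speed limits (rad/s): [2.39, 2.39, 3.14, 3.14, 3.14, 3.14, 3.14].

## Interface

Orientations are given as a rotation vector (axis times angle).
In Python, from bench import r gives the robot as it stands.
- The arm moves only by the shell command python3 -m jog 'ROWS' [FORCE]. ROWS is JSON, one flat list of numbers, 7 for each row, row after row: the turn, a rotation vector about the tool's x, y, z normalised to -1 to 1, where 1 is 180 degrees, then the shift along the tool's x, y, z normalised to -1 to 1, where 1 is 200 mm, then the opening, from 0 (shut) to 1 (fully open). In form: [wx, wy, wz, x, y, z, hand, wx, wy, wz, x, y, z, hand, ...]. A call has 1 to 12 rows; each row is the pose to reach, as a shift and turn from the pose measured when the call began, along the tool's axes at that moment, turning the shorter way round; what a row does not reach only later rows make up. A row lasts 1/10 s, in which the tool goes at most 50 mm and 8.59 degrees, less where a joint would pass 70% of its speed; a pose out of reach is approached as far as the arm can. A call with a number of a shift or a turn outside -1 to 1 is refused whole. A call with a gripper value outside its range is refused whole. The fingers move at their own pace and stop on an object; FORCE is the grip in N (left out, the last holds). Time passes only in rows, so rows that repeat a pose let the fingers close. It gives the time, the measured TCP pose, the force and the opening at its end, in the units of the state.
- r.get_obs(): the state, without advancing time (a new reading comes with each control period).
- r.grab_frame(name): name is "scene" or "top" or "wrist"; returns the picture (480x640x3 uint8, red, green, blue); there is no depth.
- r.calibration(name): a dict with "K" (3x3 intrinsics, pixels), "dist_coeffs" ([k1, k2, p1, p2, k3] as OpenCV has them; the pictures are not rectified), "origin" and "rotation" of the camera in the world; the wrist camera has in their place "T_tool_cam" (4x4, takes a point from camera to tool coordinates, whose origin is the TCP and whose axes are the flange's). Camera axes: x right, y up, looking along -z (the intrinsics and any distortion apply to the point x, -y, -z); pixel columns grow to the right and rows downward; lengths in m; the calibration is good to about 2 mm. A picture is of the moment at which its call begins: read the wrist's pose just before it. calibration takes no time and is no camera call.
- r.hand_in(): hands the job in, once; it reports no verdict.
The state is a dict: "clock": time; "joints": joint angles; "qvel": joint speeds; "tau": joint torques, N m; "tcp_pos": TCP position; "orientation": TCP orientation; "contact_force": force on the tool from outside, world axes, zero at the start; "moment": the same for the moment, N m; "grip_width": finger opening in m.
Only numpy, scipy, OpenCV 4.12 (cv2) and the standard library are available. Lean on these libraries where they do the work, as an engineer would, in place of code of your own. Each camera call takes 0.05 s, during which the arm holds its last target.

## Task

Make up the two mail orders in the white foam shipper bases. The one with the blue labels is the chilled order: stand the green-lidded jar and the red-lidded jar in its two pockets, then lay the light-blue cold brick flat and centred across both lids, along the shipper; the one with the orange labels gets the gold-lidded honey jar and the brown tea carton, each standing upright in a pocket of its own (either pocket will do in both shippers). Set everything down rather than dropping it, let go of it all, and leave the black-lidded jar and the blue-banded tin standing where they are.

Things in the scene. Friction and masses are not known exactly. Their poses are not given: they have to be found in the camera images.
- shipper_blue: White foam shipper base, open on top, blue labels over both ends; loose, 0.35 kg. 238 mm long (its x), 128 wide (y), 48 high. Two square pockets 84 x 84 mm with centres at x = +52 and x = -52 mm, y = 0; pocket floor 12 mm above the underside; rib between pockets 20 mm, side walls 22, end walls 25. Origin: centre of its underside, on the table; z up.
- shipper_orange: White foam shipper base, open on top, orange labels over both ends; loose, 0.35 kg. 238 mm long (its x), 128 wide (y), 48 high. Two square pockets 84 x 84 mm with centres at x = +52 and x = -52 mm, y = 0; pocket floor 12 mm above the underside; rib between pockets 20 mm, side walls 22, end walls 25. Origin: centre of its underside, on the table; z up.
- jar_green: Straight-sided glass jar, upright, 62 mm diameter, 80 mm tall, dark green contents, cream label, green lid; the lid is the top 18 mm. About 0.3 kg. Origin: centre of its underside; z up along its axis.
- jar_red: Straight-sided glass jar, upright, 62 mm diameter, 80 mm tall, dark red contents, cream label, red lid; the lid is the top 18 mm. About 0.3 kg. Origin: centre of its underside; z up along its axis.
- cold_brick: Rigid light-blue plastic cold brick with darker ribs on top, lying flat on the table, 150 mm long (its x) by 60 mm wide (its y) by 25 mm thick (its z), about 0.25 kg. Origin: centre of its underside. At the start it lies beyond the other goods, roughly across the robot's forward direction.
- jar_honey: Straight-sided glass jar of amber honey with a gold (brass) lid, upright, 62 mm diameter, 85 mm tall, about 0.34 kg. Origin: centre of its underside; z up along its axis.
- tea_carton: Brown cardboard tea carton with a white band round it and a small white sticker on top, upright, 56 x 56 mm by 84 mm tall, about 0.13 kg. Origin: centre of its underside; x and y square to its faces, z up.
- jar_black: Straight-sided glass jar, upright, 62 mm diameter, 80 mm tall, dark purple contents, cream label, black lid; the lid is the top 18 mm. About 0.3 kg. Origin: centre of its underside; z up along its axis. Not ordered: it stays where it stands.
- tin: Steel tin with a blue paper band and a plain metal top with a pull ring, upright, 62 mm diameter, 80 mm tall, about 0.28 kg. Origin: centre of its underside. Not ordered: it stays where it stands.
Not all that is in view belongs to the job. Of the things that look like the jar_green, the smallest one is meant.

How it is judged:
At the end, for the whole second after the job is handed in: Jars and carton stand on the floor of a pocket of their shipper (16 mm of its centre, upright to 0.1 rad); the brick lies level (0.1 rad) on both lids of the blue order, 25 mm lengthwise and 22 mm sideways of the shipper's middle, within 0.3 rad of its length; all released, at rest ((x of jar_green in the frame of shipper_blue between -0.068 and -0.036 m or x of jar_green in the frame of shipper_blue between 0.036 and 0.068 m) and y of jar_green in the frame of shipper_blue between -0.016 and 0.016 m and z of jar_green in the frame of shipper_blue between 0.006 and 0.018 m and angle between each of jar_green, jar_red, jar_honey, tea_carton, cold_brick's own z axis and vertical below 0.1 rad and (x of jar_red in the frame of shipper_blue between -0.068 and -0.036 m or x of jar_red in the frame of shipper_blue between 0.036 and 0.068 m) and y of jar_red in the frame of shipper_blue between -0.016 and 0.016 m and z of jar_red in the frame of shipper_blue between 0.006 and 0.018 m and (x of jar_honey in the frame of shipper_orange between -0.068 and -0.036 m or x of jar_honey in the frame of shipper_orange between 0.036 and 0.068 m) and y of jar_honey in the frame of shipper_orange between -0.016 and 0.016 m and z of jar_honey in the frame of shipper_orange between 0.006 and 0.018 m and (x of tea_carton in the frame of shipper_orange between -0.068 and -0.036 m or x of tea_carton in the frame of shipper_orange between 0.036 and 0.068 m) and y of tea_carton in the frame of shipper_orange between -0.016 and 0.016 m and z of tea_carton in the frame of shipper_orange between 0.006 and 0.018 m and x of cold_brick in the frame of shipper_blue between -0.025 and 0.025 m and y of cold_brick in the frame of shipper_blue between -0.022 and 0.022 m and z of cold_brick in the frame of shipper_blue between 0.086 and 0.098 m and angle between the x axis of cold_brick and the x axis of shipper_blue, either way round below 0.3 rad and linear speed of each of jar_green, jar_red, cold_brick, jar_honey, tea_carton below 0.02 m/s); the robot touches nothing.
It fails at once if a jar, the carton or the brick is let fall (more than about 25 mm) ((linear speed of jar_green above 0.7 m/s and contact force between the fingers and jar_green below 0.1 N) or (linear speed of jar_red above 0.7 m/s and contact force between the fingers and jar_red below 0.1 N) or (linear speed of cold_brick above 0.7 m/s and contact force between the fingers and cold_brick below 0.1 N) or (linear speed of jar_honey above 0.7 m/s and contact force between the fingers and jar_honey below 0.1 N) or (linear speed of tea_carton above 0.7 m/s and contact force between the fingers and tea_carton below 0.1 N)).
It fails at once if the black-lidded jar or the tin is shifted more than 30 mm or knocked over (distance of any of jar_black, tin from where it was at the start of the episode above 0.03 m or angle between any of jar_black, tin's own z axis and vertical above 0.5 rad).
It also fails if it takes over 131 s, if anything falls off the work surface, if the arm or the gripper's body presses on something with over 40 N, if the wrist force passes 120 N, or if a joint passes its speed limit or range.

## Working session

There is one attempt and no reset: what is moved stays moved. The work goes in short steps, Python scripts to look and compute and a shell command to move; the robot and the scene stay as the last step left them, time stands still between calls to the robot, and variables do not carry over. Pictures are saved under pics/ and viewed, and the job is handed in when it is done.

```bash
ls; mkdir -p pics
cat > h.py <<'E'
import numpy as np, cv2
from bench import r
from scipy.spatial.transform import Rotation as R
def cam(name,obs=None):
    c=r.calibration(name); K=np.array(c['K']); d=np.array(c['dist_coeffs'])
    if 'T_tool_cam' in c:
        o=obs or r.get_obs(); T=np.eye(4); T[:3,:3]=R.from_rotvec(o['orientation']).as_matrix(); T[:3,3]=o['tcp_pos']
        T=T@np.array(c['T_tool_cam']); return K,d,T[:3,3],T[:3,:3]
    rot=np.array(c['rotation']); 
    if rot.shape!=(3,3): rot=R.from_rotvec(rot).as_matrix()
    return K,d,np.array(c['origin']),rot
def ray(C,px,z):
    K,d,o,M=C
    u=cv2.undistortPoints(np.array(px,float).reshape(-1,1,2),K,d).reshape(-1,2)
    v=np.c_[u[:,0],-u[:,1],-np.ones(len(u))]@M.T
    return o+v*((z-o[2])/v[:,2])[:,None]
def proj(C,P):
    K,d,o,M=C
    q=(np.array(P,float).reshape(-1,3)-o)@M
    q=q*[1,-1,-1]
    return cv2.projectPoints(q,np.zeros(3),np.zeros(3),K,d)[0].reshape(-1,2)
def save(im,n): cv2.imwrite('pics/'+n+'.png',cv2.cvtColor(im,cv2.COLOR_RGB2BGR))
E
python3 - <<'E'
from h import *
o=r.get_obs();print(o, r.grasp_offset)
for n in('scene','top','wrist'):
    im=r.grab_frame(n);save(im,n+'0');print(n,cam(n)[2:],cam(n)[0].tolist(),cam(n)[1])
print(r.calibration('wrist')['T_tool_cam'])
E
```

```text
pics
{'clock': 0.0, 'joints': array([-1.36405963,  0.47783898,  0.0223069 ,  1.55646926, -0.01149905,
        1.10931082, -0.08309885]), 'qvel': array([-0.00123899,  0.00085141,  0.00102047, -0.00016327,  0.00163516,
       -0.00046664,  0.00021691]), 'tau': array([-3.63981826e-06, -5.96430373e+01,  1.60809148e+00, -2.81196409e+01,
        1.24729337e-02,  9.09298280e-03, -3.60543041e-06]), 'tcp_pos': array([0.20882918, 0.64124362, 0.2302915 ]), 'orientation': array([-4.92396581e-01, -3.10259155e+00,  2.97042353e-03]), 'contact_force': array([0.40844235, 0.19823346, 0.00655854]), 'moment': array([ 0.04811477, -0.00514318,  0.03642852]), 'grip_width': 0.08511767344221392} 0.0187
scene (array([ 0.82969955, -0.53412402,  0.56758035]), array([[ 0.8448021 , -0.33894984,  0.41403191],
       [ 0.53506121,  0.54141866, -0.6485178 ],
       [-0.0043496 ,  0.76940161,  0.63875053]])) [[475.8826648606071, 0.0, 315.22417812226905], [0.0, 475.8826648606071, 238.31682919338306], [0.0, 0.0, 1.0]] [-0.03331624  0.          0.          0.          0.        ]
top (array([ 0.37854917, -0.0196621 ,  1
[... 298 characters left out ...]
     0.         0.       ]
wrist (array([0.13248805, 0.66564751, 0.37200861]), array([[ 3.08896054e-01, -9.04418138e-01, -2.94297568e-01],
       [ 9.51095708e-01,  2.93597164e-01,  9.60086439e-02],
       [-4.27027496e-04, -3.09561845e-01,  9.50879215e-01]])) [[405.8832159339445, 0.0, 320.13458353452546], [0.0, 405.8832159339445, 235.7243992545059], [0.0, 0.0, 1.0]] [-0.01113963  0.          0.          0.          0.        ]
[[ 7.12272127e-04  9.50907941e-01  3.09473068e-01  8.01020067e-02]
 [ 9.99999281e-01 -3.78661626e-04 -1.13806113e-03 -7.93004043e-04]
 [-9.65005787e-04  3.09473656e-01 -9.50907527e-01 -1.41464393e-01]
 [ 0.00000000e+00  0.00000000e+00  0.00000000e+00  1.00000000e+00]]
```

View pics/top0.png

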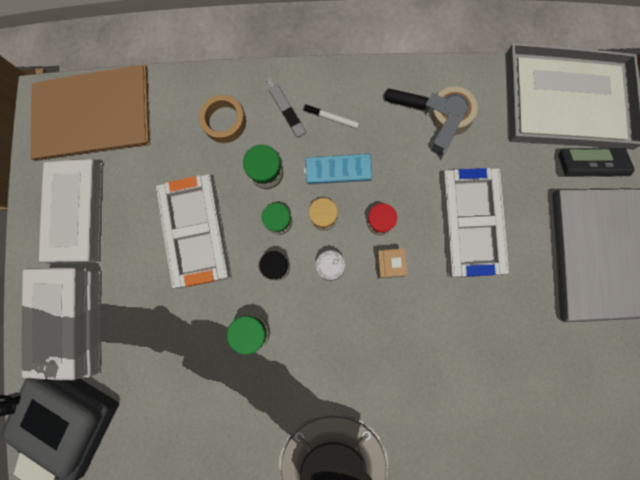

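View pics/scene0.png

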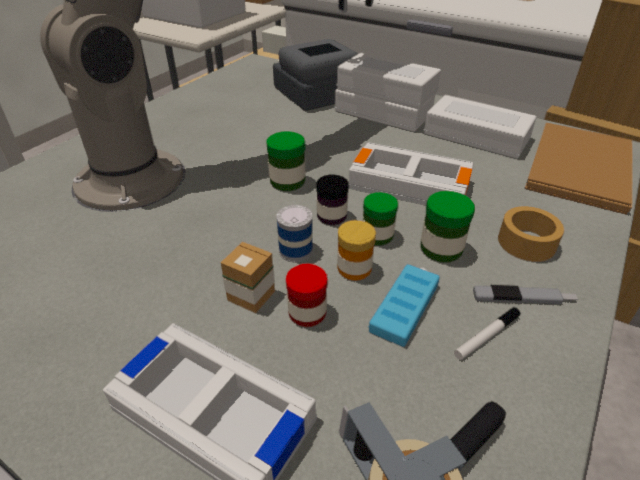

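View pics/wrist0.png

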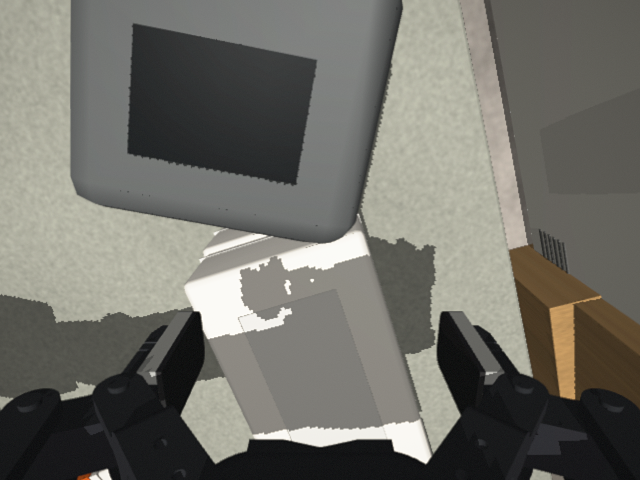

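The top view shows the small green jar at (276,217), honey at (322,212), red at (382,217), tea at (392,262), black at (273,264), tin at (330,264) and the brick at (338,168). The orange shipper is at (192,231) and the blue one at (476,222). The two larger green jars, at (262,163) and (247,335), are decoys. Next I'll measure positions in both fixed views.

```bash
cat > meas.py <<'E'
from h import *
def masks(im):
    h=cv2.cvtColor(im,cv2.COLOR_RGB2HSV);H,S,V=[h[...,i].astype(int) for i in range(3)]
    return dict(green=(H>50)&(H<75)&(S>170)&(V>70),red=((H<6)|(H>174))&(S>200)&(V>110),gold=(H>14)&(H<22)&(S>120)&(V>140),
     brick=(H>92)&(H<106)&(S>90)&(V>100),blue=(H>111)&(H<125)&(S>180)&(V>80),orange=(H>6)&(H<14)&(S>190)&(V>150),
     brown=(H>8)&(H<16)&(S>90)&(S<190)&(V>120),black=(V<28))
def blobs(m,amin=60):
    m=cv2.morphologyEx(m.astype(np.uint8),cv2.MORPH_OPEN,np.ones((3,3)))
    n,l,s,c=cv2.connectedComponentsWithStats(m)
    return [(c[i],s[i],l==i) for i in range(1,n) if s[i][4]>amin]
Z=dict(green=.075,red=.075,gold=.08,brick=.025,blue=.048,orange=.048,brown=.08,black=.075)
if __name__=='__main__':
  for n in('top','scene'):
    im=cv2.cvtColor(cv2.imread(f'pics/{n}0.png'),cv2.COLOR_BGR2RGB);C=cam(n)
    for k,m in masks(im).items():
        for c,s,b in blobs(m):
            p=ray(C,c,Z[k])[0]
            if .3<p[0]<1 and abs(p[1])<.6: print(n,k,c.round(1),s.tolist(),p.round(4))
E
python3 meas.py
```

```text
top gold [229.9 102.7] [213, 96, 29, 20, 146] [0.8167 0.2126 0.08  ]
top gold [204.7 118.1] [201, 102, 10, 32, 127] [0.7829 0.2695 0.08  ]
top gold [322.8 211.8] [310, 198, 27, 28, 612] [0.5631 0.0098 0.08  ]
top brick [338.4 168.4] [306, 154, 66, 29, 1646] [ 0.6713 -0.0262  0.025 ]
top blue [472.5 173.1] [460, 169, 26, 9, 211] [ 0.648 -0.326  0.048]
top blue [480.5 270. ] [468, 266, 26, 9, 227] [ 0.4314 -0.3313  0.048 ]
top brown [ 87.4 111.5] [31, 65, 115, 93, 8581] [0.8154 0.5507 0.08  ]
top brown [182.6 183.3] [169, 176, 28, 15, 289] [0.6352 0.3168 0.08  ]
top brown [198.3 278.2] [184, 270, 30, 17, 341] [0.4266 0.2798 0.08  ]
top black [404.7 102.5] [385, 96, 41, 13, 191] [ 0.8059 -0.1774  0.075 ]
top black [311.1 109.3] [305, 106, 13, 8, 68] [0.7955 0.0311 0.075 ]
top black [562.8 161.8] [559, 153, 8, 19, 72] [ 0.6648 -0.527   0.075 ]
top black [273.3 264.6] [260, 252, 27, 26, 556] [0.4527 0.1182 0.075 ]
scene green [450.3 204.7] [427, 191, 47, 28, 1011] [0.6635 0.1719 0.075 ]
scene green [380.3 202.5] [364, 193, 33, 20, 544] [0.5553 0.112  0.075 ]
scene red [306.  278.6] [286, 264, 41, 30, 965] [ 0.5485 -0.1196  0.075 ]
scene gold [584.5 161.8] [530, 124, 102, 78, 5598] [0.8434 0.4513 0.08  ]
scene gold [533.6 224.3] [504, 207, 60, 35, 671] [0.8031 0.1854 0.08  ]
scene gold [356.3 232.2] [338, 220, 38, 24, 651] [0.562  0.0097 0.08  ]
scene gold [246.5 257.7] [223, 243, 47, 31, 694] [ 0.4493 -0.1342  0.08  ]
scene brick [404.1 302.4] [369, 265, 70, 76, 2811] [ 0.6763 -0.041   0.025 ]
scene black [331.9 188.1] [317, 176, 31, 26, 682] [0.4586 0.1057 0.075 ]
scene black [510.1 315.9] [502, 309, 17, 16, 164] [ 0.8232 -0.033   0.075 ]
scene black [484.4 438.5] [465, 418, 37, 41, 207] [ 0.8467 -0.2232  0.075 ]
scene black [361.7 449.3] [355, 435, 17, 25, 255] [ 0.7397 -0.3038  0.075 ]
```

Run:
```python
from meas import *
im=cv2.cvtColor(cv2.imread('pics/top0.png'),cv2.COLOR_BGR2RGB);C=cam('top')
h=cv2.cvtColor(im,cv2.COLOR_RGB2HSV)
for p in [(276,217),(382,217),(385,255),(382,270),(182,183),(472,173),(330,264)]: print(p,h[p[1],p[0]])
H,S,V=[h[...,i].astype(int) for i in range(3)]
M=dict(green=((H>50)&(H<80)&(S>150)&(V>60),.079),red=(((H<8)|(H>172))&(S>180)&(V>90),.079),orange=((H>4)&(H<14)&(S>170)&(V>150),.048),blue=((H>108)&(H<128)&(S>150)&(V>60),.048),
 carton=((H>4)&(H<25)&(S>60)&(V>90),.084),tin=((S<40)&(V>120),.08),brick=((H>92)&(H<108)&(S>90)&(V>90),.025))
for k,(m,z) in M.items():
    for c,s,b in blobs(m,40):
        p=ray(C,c,z)[0]
        if .3<p[0]<.75 and abs(p[1])<.4:
            rr=cv2.minAreaRect(np.argwhere(b)[:,::-1].astype(np.float32)); bx=ray(C,cv2.boxPoints(rr),z)
            e=[bx[1]-bx[0],bx[2]-bx[1]]; e.sort(key=lambda v:-np.linalg.norm(v))
            print(k,c.round(1),s.tolist(),p.round(4),'rect',ray(C,rr[0],z)[0].round(4),[np.linalg.norm(v).round(3) for v in e],np.degrees(np.arctan2(e[0][1],e[0][0])).round(1))
```

```text
(276, 217) [ 65 158 118]
(382, 217) [  0 191 171]
(385, 255) [ 16 107 169]
(382, 270) [ 16 107 172]
(182, 183) [ 11 182 185]
(472, 173) [113 204 145]
(330, 264) [  4   9 191]
green [261.2 163. ] [244, 146, 36, 35, 978] [0.6749 0.1421 0.079 ] rect [0.6749 0.1415 0.079 ] [np.float64(0.077), np.float64(0.076)] -92.1
green [275.8 216.9] [263, 204, 26, 27, 562] [0.5549 0.1112 0.079 ] rect [0.5546 0.1118 0.079 ] [np.float64(0.056), np.float64(0.054)] 179.3
green [233.2 326.9] [228, 318, 14, 19, 106] [0.322 0.205 0.079] rect [0.3228 0.2041 0.079 ] [np.float64(0.047), np.float64(0.015)] -29.7
red [382.  217.4] [369, 204, 27, 28, 593] [ 0.5478 -0.1162  0.079 ] rect [ 0.5477 -0.1163  0.079 ] [np.float64(0.058), np.float64(0.056)] 177.8
orange [182.4 183.5] [170, 178, 26, 12, 201] [0.6423 0.3269 0.048 ] rect [0.6423 0.327  0.048 ] [np.float64(0.059), np.float64(0.018)] -80.2
orange [198.4 278.3] [185, 272, 28, 14, 256] [0.4277 0.2883 0.048 ] rect [0.4278 0.2884 0.048 ] [np.float64(0.061), np.float64(0.021)] -80.5
blue [472.6 173.1] [460, 169, 26, 9, 217] [ 0.6482 -0.326   0.048 ] rect [ 0.6483 
[... 641 characters left out ...]
[198.4 277.9] [184, 270, 30, 17, 375] [0.4269 0.2787 0.084 ] rect [0.4271 0.2789 0.084 ] [np.float64(0.065), np.float64(0.027)] -80.0
tin [347.4 226.3] [0, 0, 640, 480, 186015] [ 0.5305 -0.0418  0.08  ] rect [0.5036 0.0182 0.08  ] [np.float64(1.621), np.float64(1.133)] -92.4
tin [298.1 129.4] [294, 125, 9, 10, 71] [0.7482 0.0602 0.08  ] rect [0.7481 0.0601 0.08  ] [np.float64(0.021), np.float64(0.018)] -155.4
tin [395.9 262.2] [392, 258, 9, 10, 85] [ 0.4512 -0.1425  0.08  ] rect [ 0.4506 -0.1426  0.08  ] [np.float64(0.019), np.float64(0.017)] 177.9
brick [338.4 168.4] [306, 154, 66, 29, 1649] [ 0.6712 -0.0261  0.025 ] rect [ 0.6712 -0.0261  0.025 ] [np.float64(0.147), np.float64(0.06)] -88.0
```

Run:
```python
from h import *
im=cv2.imread('pics/top0.png'); cv2.imwrite('pics/crop.png',cv2.resize(im[140:300,150:520],None,fx=2.15,fy=2.15,interpolation=cv2.INTER_CUBIC))
```

```text
(no output)
```

View pics/crop.png

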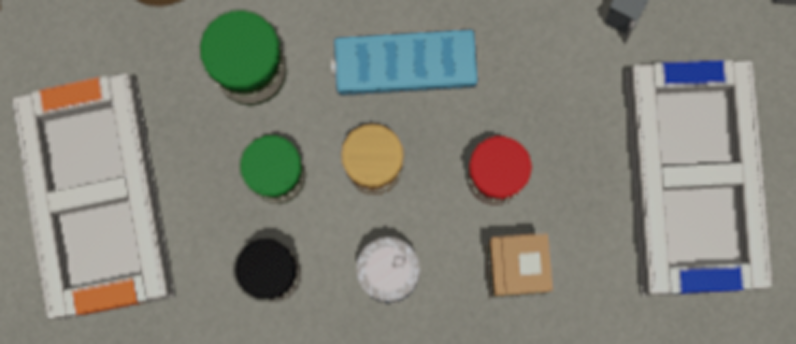

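```bash
cat > go.py <<'E'
import sys
from h import *
# go.py x y z yawdeg (tool y axis direction) ; several targets separated; prints normalised rows from current pose
o=r.get_obs(); M=R.from_rotvec(o['orientation']).as_matrix(); p=np.array(o['tcp_pos'])
print('t',round(o['clock'],2),'p',p.round(4),'yaw',np.degrees(np.arctan2(M[1,1],M[0,1])).round(1),'tilt',np.degrees(np.arccos(-M[2,2])).round(2),'grip',round(o['grip_width'],4),'F',np.round(o['contact_force'],1),'q',np.round(o['joints'],2))
a=[float(v) for v in sys.argv[1:]]
for i in range(0,len(a),4):
    t=np.array(a[i:i+3]); y=np.radians(a[i+3])
    T=np.array([[np.sin(y),np.cos(y),0],[-np.cos(y),np.sin(y),0],[0,0,-1]])
    assert np.linalg.det(T)>0
    w=R.from_matrix(M.T@T).as_rotvec()/np.pi; s=M.T@(t-p)/.2
    print('w',w.round(4),'s',s.round(3),'rows>=',max(np.linalg.norm(t-p)/.05,np.linalg.norm(w)*180/8.59).round(1))
E
python3 go.py 0.32 0.46 0.23 90  0.4 0.45 .22 90
```

```text
t 0.15 p [0.2089 0.6414 0.2306] yaw 72.0 tilt 0.08 grip 0.0853 F [-0.  -0.8 -0.9] q [-1.36  0.48  0.02  1.56 -0.01  1.11 -0.08]Traceback (most recent call last):
  File "go.py", line 10, in <module>
    assert np.linalg.det(T)>0
           ^^^^^^^^^^^^^^^^^^
AssertionError
```

```bash
sed -i 's/\[\[np.sin(y),np.cos(y),0\],\[-np.cos(y),np.sin(y),0\]/[[-np.sin(y),np.cos(y),0],[np.cos(y),np.sin(y),0]/' go.py
python3 go.py 0.32 0.46 0.23 90  0.35 0.45 .23 90
```

```text
t 0.15 p [0.2089 0.6414 0.2306] yaw 72.0 tilt 0.08 grip 0.0853 F [-0.  -0.8 -0.9] q [-1.36  0.48  0.02  1.56 -0.01  1.11 -0.08]
w [-0.0004 -0.     -0.1002] s [-0.809 -0.69   0.004] rows>= 4.3
w [-0.0004 -0.     -0.1002] s [-0.967 -0.692  0.004] rows>= 4.8
```

```bash
python3 -m jog '[0,0,-0.1,-0.97,-0.7,0,1, 0,0,-0.1,-0.97,-0.7,0,1, 0,0,-0.1,-0.97,-0.7,0,1, 0,0,-0.1,-0.97,-0.7,0,1, 0,0,-0.1,-0.97,-0.7,0,1, 0,0,-0.1,-0.97,-0.7,0,1]' 40; python3 go.py 0.47 0.25 0.23 90 0.55 0.25 .18 90
```

```text
clock: 0.75
tcp_pos: [0.355, 0.442, 0.2307]
orientation: [0.017, 3.14, -0.007]
contact_force: [0.1, 0.6, -1.2]
grip_width: 0.0854
t 0.75 p [0.355  0.442  0.2307] yaw 89.4 tilt 0.27 grip 0.0854 F [ 0.1  0.6 -1.2] q [-1.02  0.3   0.02  1.82 -0.    1.02  0.56]
w [-0.0014  0.0005 -0.0034] s [-0.585 -0.954  0.009] rows>= 4.5
w [-0.0014  0.0005 -0.0034] s [-0.985 -0.949  0.259] rows>= 5.6
```

```bash
python3 -m jog '[0,0,-0.003,-0.98,-0.95,0.1,1, 0,0,-0.003,-0.98,-0.95,0.1,1, 0,0,-0.003,-0.98,-0.95,0.1,1, 0,0,-0.003,-0.98,-0.95,0.1,1, 0,0,-0.003,-0.98,-0.95,0.1,1,0,0,-0.003,-0.98,-0.95,0.1,1]'; python3 go.py 0.555 0.1115 0.17 90
```

```text
clock: 1.35
tcp_pos: [0.5513, 0.2466, 0.2115]
orientation: [0.007, 3.139, -0.009]
contact_force: [0.2, -0.3, 0.5]
grip_width: 0.0859
t 1.35 p [0.5513 0.2466 0.2115] yaw 89.7 tilt 0.35 grip 0.0859 F [ 0.2 -0.3  0.5] q [-0.63  0.38  0.13  1.76 -0.05  1.01  1.09]
w [-0.0018  0.0007 -0.0014] s [-0.021 -0.674  0.211] rows>= 2.8
```

```bash
python3 -m jog '[-0.002,0,0,-0.02,-0.67,0.2,1,-0.002,0,0,-0.02,-0.67,0.2,1,-0.002,0,0,-0.02,-0.67,0.2,1,-0.002,0,0,-0.02,-0.67,0.2,1,-0.002,0,0,-0.02,-0.67,0.2,1]'
cat > look.py <<'E'
import sys
from meas import *
o=r.get_obs(); im=r.grab_frame('wrist'); save(im,sys.argv[1]); C=cam('wrist',o)
h=cv2.cvtColor(im,cv2.COLOR_RGB2HSV);H,S,V=[h[...,i].astype(int) for i in range(3)]
M=dict(green=((H>50)&(H<80)&(S>150)&(V>60),.08),red=(((H<8)|(H>172))&(S>180)&(V>90),.08),gold=((H>12)&(H<24)&(S>100)&(V>120),.085),orange=((H>4)&(H<14)&(S>170)&(V>150),.048),blue=((H>108)&(H<128)&(S>150)&(V>60),.048),brick=((H>92)&(H<108)&(S>90)&(V>90),.025))
for k in sys.argv[2:]:
    m,z=M[k]
    for c,s,b in blobs(m,400):
        rr=cv2.minAreaRect(np.argwhere(b)[:,::-1].astype(np.float32))
        bx=ray(C,cv2.boxPoints(rr),z); e=[bx[1]-bx[0],bx[2]-bx[1]]; e.sort(key=lambda v:-np.linalg.norm(v))
        print(k,c.round(0),s.tolist(),ray(C,c,z)[0].round(4),'rect',ray(C,rr[0],z)[0].round(4),[np.linalg.norm(v).round(3) for v in e],np.degrees(np.arctan2(e[0][1],e[0][0])).round(1))
E
python3 look.py w1 green gold; python3 go.py 0.555 0.1115 0.043 90
```

```text
clock: 1.85
tcp_pos: [0.5546, 0.1119, 0.1719]
orientation: [0.01, 3.14, 0.001]
contact_force: [0.8, 0.9, 0.3]
grip_width: 0.0856
green [319. 240.] [271, 193, 98, 94, 7314] [0.5529 0.1112 0.08  ] rect [0.5528 0.1113 0.08  ] [np.float64(0.06), np.float64(0.057)] 1.8
green [364. 410.] [305, 370, 118, 84, 7343] [0.6798 0.1419 0.08  ] rect [0.6793 0.1421 0.08  ] [np.float64(0.081), np.float64(0.069)] 83.3
gold [151. 254.] [100, 204, 103, 98, 7572] [0.5597 0.0099 0.085 ] rect [0.5601 0.0097 0.085 ] [np.float64(0.06), np.float64(0.059)] 22.8
t 1.9 p [0.5547 0.1136 0.1723] yaw 89.8 tilt 0.13 grip 0.0856 F [-0.7  0.6 -0.6] q [-0.44  0.36  0.16  1.89 -0.08  0.89  1.32]
w [ 0.0004  0.0006 -0.0012] s [-0.    -0.011  0.646] rows>= 2.6
```

View pics/w1.png

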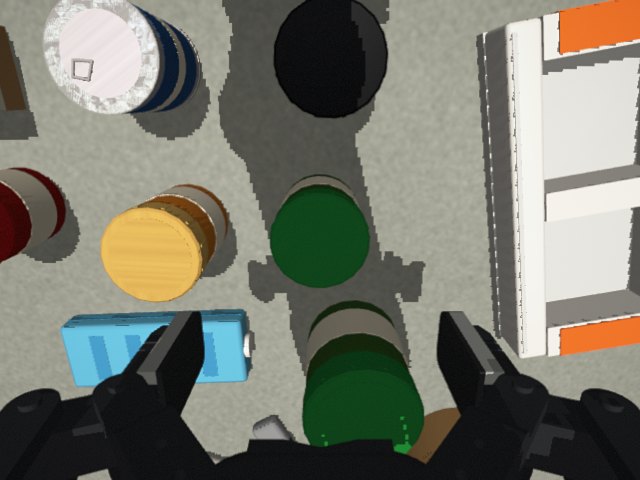

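The wrist view puts the green lid at (319,240), which comes out at (0.553, 0.111) and agrees with the top view. I'll go down and grasp it.

```bash
python3 -m jog '[0,0,0,0,-0.012,0.25,1,0,0,0,0,-0.012,0.5,1,0,0,0,0,-0.012,0.645,1,0,0,0,0,-0.012,0.645,1,0,0,0,0,-0.012,0.645,0.4,0,0,0,0,-0.012,0.645,0.4,0,0,0,0,-0.012,0.645,0.4,0,0,0,0,-0.012,0.645,0.4,0,0,0,0,-0.012,0.645,0.4,0,0,0,0,-0.012,0.645,0.4]' 40; python3 go.py 0.5547 .11 .2 90
```

```text
clock: 2.9
tcp_pos: [0.5568, 0.1123, 0.0455]
orientation: [0.005, 3.136, 0.005]
contact_force: [-0.9, 0.9, 7.7]
grip_width: 0.0612
t 2.9 p [0.5568 0.1123 0.0455] yaw 89.8 tilt 0.39 grip 0.0612 F [-0.9  0.9  7.7] q [-0.41  0.55  0.13  1.96 -0.12  0.63  1.36]
w [ 0.001   0.0019 -0.0011] s [ 0.006 -0.009 -0.772] rows>= 3.1
```

```bash
python3 -m jog '[0,0,0,0,0,-0.1,0.4,0,0,0,0,0,-0.35,0.4,0,0,0,0,0,-0.6,0.4,0,0,0,0,-0.1,-0.78,0.4,0,0,0,0,-0.35,-0.78,0.4,0,0,0,0,-0.6,-0.78,0.4,0,0,0,0,-0.8,-0.78,0.4,0,0,0,0,-1,-0.78,0.4,0,0,0,0,-1,-0.78,0.4]'; python3 go.py 0.591 -.1 .2 90
```

```text
clock: 3.8
tcp_pos: [0.5539, -0.0959, 0.2017]
orientation: [0.021, 3.135, -0.001]
contact_force: [0.7, 0.6, -3.1]
grip_width: 0.0613
t 3.8 p [ 0.5539 -0.0959  0.2017] yaw 89.2 tilt 0.38 grip 0.0613 F [ 0.7  0.6 -3.1] q [-0.15  0.32  0.26  1.88 -0.1   0.94  1.71]
w [-0.0001  0.0021 -0.0043] s [-0.186 -0.018  0.01 ] rows>= 0.7
```

```bash
python3 -m jog '[0,0,-0.004,-0.1,-0.25,0,0.4,0,0,-0.004,-0.1,-0.5,0,0.4,0,0,-0.004,-0.18,-0.75,0,0.4,0,0,-0.004,-0.18,-1,0,0.4,0,0,-0.004,-0.18,-1,0,0.4]'; python3 look.py w2 blue;python3 - <<'E'
from h import *
save(r.grab_frame('top'),'t2')
E
python3 go.py 0.591 -.327 .15 90
```

```text
clock: 4.3
tcp_pos: [0.5851, -0.3041, 0.2026]
orientation: [0.014, 3.135, -0.008]
contact_force: [-1.3, -0.7, -3.2]
grip_width: 0.0611
t 4.4 p [ 0.5857 -0.3     0.2021] yaw 89.6 tilt 0.37 grip 0.0608 F [ 0.1 -0.  -2.9] q [ 0.16  0.48  0.31  1.65 -0.17  1.03  2.08]
w [-0.0007  0.0019 -0.0021] s [-0.026 -0.134  0.261] rows>= 1.2
```

View pics/w2.png

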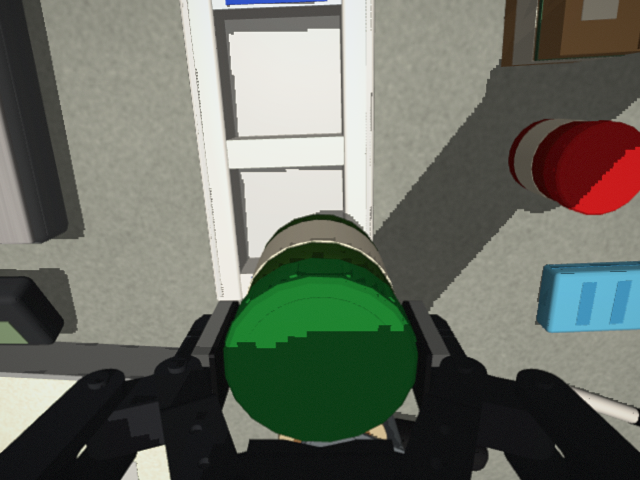

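View pics/t2.png

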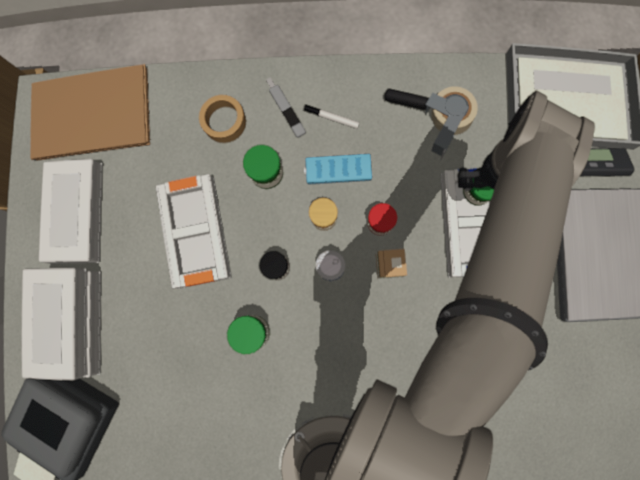

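Run:
```python
from h import *
o=r.get_obs();C=cam('wrist',o)
for n,p in dict(ribTL=(226,137),ribTR=(344,135),ribBL=(229,168),ribBR=(344,166),inL0=(216,15),inR0=(341,10),outR0=(373,20),outR1=(373,220),label=(290,4)).items(): print(n,ray(C,p,.048)[0].round(4))
im=cv2.imread('pics/w2.png');cv2.imwrite('pics/w2c.png',cv2.resize(im[0:300,170:390],None,fx=2,fy=2))
```

```text
ribTL [ 0.5284 -0.3671  0.048 ]
ribTR [ 0.5276 -0.2833  0.048 ]
ribBL [ 0.5504 -0.3666  0.048 ]
ribBR [ 0.5495 -0.2831  0.048 ]
inL0 [ 0.4508 -0.3676  0.048 ]
inR0 [ 0.4485 -0.2862  0.048 ]
outR0 [ 0.4544 -0.2653  0.048 ]
outR1 [ 0.5903 -0.2606  0.048 ]
label [ 0.4448 -0.3192  0.048 ]
```

View pics/w2c.png

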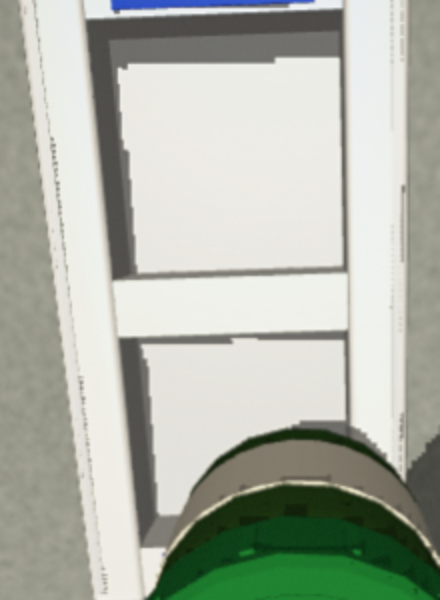

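Shipper centre by wrist is about (0.539, -0.326), within 3 mm of the top view. I'll lower the green jar into the far pocket.

```bash
python3 -m jog '[0,0.002,-0.002,-0.026,-0.13,0,0.4,0,0.002,-0.002,-0.026,-0.13,0.25,0.4,0,0.002,-0.002,-0.026,-0.13,0.45,0.4,0,0.002,-0.002,-0.026,-0.13,0.45,0.4,0,0.002,-0.002,-0.026,-0.13,0.45,0.4]'; python3 go.py 0.591 -.326 .0575 90
```

```text
clock: 4.9
tcp_pos: [0.5916, -0.3246, 0.1126]
orientation: [0.002, -3.141, 0.002]
contact_force: [0.3, -0.7, -2.3]
grip_width: 0.0609
t 4.9 p [ 0.5916 -0.3246  0.1126] yaw 90.1 tilt 0.08 grip 0.0609 F [ 0.3 -0.7 -2.3] q [ 0.21  0.61  0.28  1.67 -0.2   0.89  2.15]
w [-0.0003 -0.0003  0.0004] s [ 0.003 -0.007  0.276] rows>= 1.1
```

```bash
python3 -m jog '[0,0,0,0.003,-0.007,0.12,0.4,0,0,0,0.003,-0.007,0.2,0.4,0,0,0,0.003,-0.007,0.25,0.4,0,0,0,0.003,-0.007,0.27,0.4,0,0,0,0.003,-0.007,0.275,0.4,0,0,0,0.003,-0.007,0.275,0.4]'; python3 go.py 0.591 -.326 .0575 90
```

```text
clock: 5.5
tcp_pos: [0.5914, -0.3263, 0.0583]
orientation: [0.002, -3.141, 0.002]
contact_force: [-0.4, 0.2, -2.5]
grip_width: 0.061
t 5.5 p [ 0.5914 -0.3263  0.0583] yaw 90.1 tilt 0.08 grip 0.061 F [-0.4  0.2 -2.5] q [ 0.23  0.68  0.26  1.69 -0.22  0.8   2.16]
w [-0.0005 -0.0001  0.0004] s [0.002 0.001 0.004] rows>= 0.0
```

Still carrying the weight (-2.5 N). I'll lower about 2 mm more, until contact.

```bash
python3 -m jog '[0,0,0,0,0,0.006,0.4,0,0,0,0,0,0.012,0.4,0,0,0,0,0,0.012,0.4]'; python3 go.py 0.591 -.326 .0575 90
```

```text
clock: 5.8
tcp_pos: [0.592, -0.3267, 0.0577]
orientation: [-0.002, 3.14, -0.003]
contact_force: [-2.3, 1.3, 6.9]
grip_width: 0.0609
t 5.8 p [ 0.592  -0.3267  0.0577] yaw 90.1 tilt 0.13 grip 0.0609 F [-2.3  1.3  6.9] q [ 0.23  0.68  0.26  1.69 -0.22  0.8   2.17]
w [-0.0006  0.0004  0.0003] s [0.005 0.004 0.001] rows>= 0.0
```

```bash
python3 -m jog '[0,0,0,0,0,0,0.85,0,0,0,0,0,0,0.95,0,0,0,0,0,0,1,0,0,0,0,0,0,1,0,0,0,0,0,-0.25,1,0,0,0,0,0,-0.5,1,0,0,0,0,0.25,-0.72,1,0,0,0,0,0.5,-0.72,1,0,0,0,0,0.75,-0.72,1,0,0,0,0.1,1,-0.72,1,0,0,0,0.2,1,-0.72,1]'; python3 look.py w3 red green blue;  python3 go.py 0.546 -.117 .15 90
```

```text
clock: 6.9
tcp_pos: [0.5527, -0.1196, 0.2012]
orientation: [-0.015, 3.139, 0.001]
contact_force: [0.5, 0.3, -0.3]
grip_width: 0.0851
red [321. 217.] [276, 172, 90, 91, 6323] [ 0.5452 -0.1193  0.08  ] rect [ 0.5453 -0.1195  0.08  ] [np.float64(0.059), np.float64(0.059)] 46.0
green [ 27. 280.] [0, 234, 63, 88, 4418] [ 0.5935 -0.3271  0.08  ] rect [ 0.5914 -0.324   0.08  ] [np.float64(0.068), np.float64(0.043)] -10.7
green [632. 387.] [620, 366, 20, 43, 499] [0.6809 0.1264 0.08  ] rect [0.6805 0.1241 0.08  ] [np.float64(0.041), np.float64(0.015)] 14.8
blue [25. 35.] [0, 15, 53, 40, 1955] [ 0.4311 -0.3164  0.048 ] rect [ 0.4306 -0.3154  0.048 ] [np.float64(0.034), np.float64(0.024)] 90.1
blue [ 72. 324.] [29, 311, 80, 25, 1703] [ 0.6475 -0.3239  0.048 ] rect [ 0.6466 -0.3263  0.048 ] [np.float64(0.065), np.float64(0.023)] 90.7
t 6.95 p [ 0.5475 -0.12    0.2006] yaw 90.5 tilt 0.18 grip 0.0853 F [-5.5  1.6 -2.1] q [-0.12  0.33  0.28  1.88 -0.11  0.95  1.79]
w [ 0.0005 -0.0009  0.0025] s [0.007 0.015 0.253] rows>= 1.0
```

View pics/w3.png

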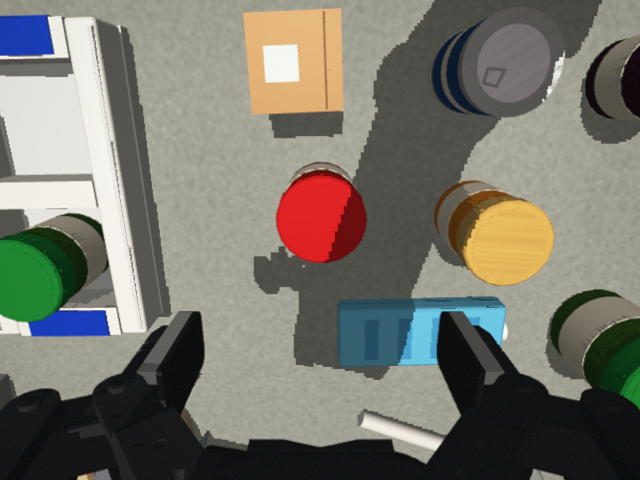

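The green jar stands in its pocket and the red lid is at (321,217). Time to grasp red.

```bash
python3 -m jog '[0,0,0.002,0,0.01,0.25,1,0,0,0.002,0,0.01,0.5,1,0,0,0.002,0,0.01,0.7,1,0,0,0.002,0,0.01,0.78,1,0,0,0.002,0,0.01,0.78,1,0,0,0.002,0,0.01,0.78,0.4,0,0,0.002,0,0.01,0.78,0.4,0,0,0.002,0,0.01,0.78,0.4,0,0,0.002,0,0.01,0.78,0.4,0,0,0.002,0,0.01,0.78,0.4,0,0,0.002,0,0.01,0.78,0.4]'; python3 go.py 0.487 -.329 .2 90
```

```text
clock: 8.05
tcp_pos: [0.5485, -0.1183, 0.0463]
orientation: [-0.002, 3.141, 0.002]
contact_force: [-0.5, -2.4, 7.9]
grip_width: 0.0611
t 8.05 p [ 0.5485 -0.1183  0.0463] yaw 90.1 tilt 0.08 grip 0.0611 F [-0.5 -2.4  7.9] q [-0.07  0.55  0.22  1.98 -0.19  0.63  1.85]
w [0.0004 0.0002 0.0004] s [ 0.309 -1.052 -0.77 ] rows>= 5.4
```

```bash
python3 -m jog '[0,0,0,0,0,-0.1,0.4,0,0,0,0,0,-0.35,0.4,0,0,0,0,0,-0.6,0.4,0,0,0,0.1,-0.1,-0.77,0.4,0,0,0,0.2,-0.35,-0.77,0.4,0,0,0,0.31,-0.6,-0.77,0.4,0,0,0,0.31,-0.8,-0.77,0.4,0,0,0,0.31,-1,-0.77,0.4,0,0,0,0.31,-1,-0.77,0.4,0,0,0,0.31,-1,-0.77,0.4]'; python3 go.py 0.487 -.329 .2 90 0.487 -.329 .063 90; python3 look.py w4 blue
```

```text
clock: 9.05
tcp_pos: [0.4859, -0.3191, 0.1999]
orientation: [0.002, 3.141, 0.002]
contact_force: [0.0, 0.8, -2.6]
grip_width: 0.0612
t 9.05 p [ 0.4859 -0.3191  0.1999] yaw 89.9 tilt 0.09 grip 0.0612 F [ 0.   0.8 -2.6] q [ 0.19  0.37  0.37  1.84 -0.16  0.96  2.19]
w [ 0.0005  0.     -0.0003] s [-0.005 -0.049 -0.001] rows>= 0.2
w [ 0.0005  0.     -0.0003] s [-0.005 -0.05   0.684] rows>= 2.7
blue [301. 140.] [254, 122, 93, 38, 3227] [ 0.4302 -0.3327  0.048 ] rect [ 0.4302 -0.3331  0.048 ] [np.float64(0.064), np.float64(0.024)] 91.4
```

View pics/w4.png

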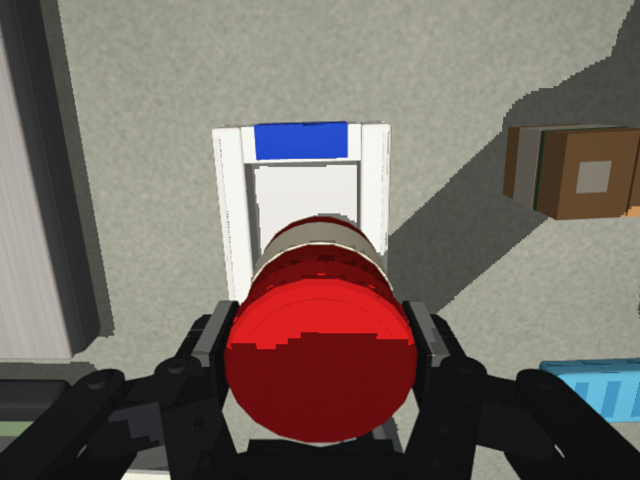

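```bash
python3 -m jog '[0,0,0,-0.005,-0.053,0.1,0.4,0,0,0,-0.005,-0.053,0.3,0.4,0,0,0,-0.005,-0.053,0.5,0.4,0,0,0,-0.005,-0.053,0.62,0.4,0,0,0,-0.005,-0.053,0.68,0.4,0,0,0,-0.005,-0.053,0.69,0.4,0,0,0,-0.005,-0.053,0.7,0.4,0,0,0,-0.005,-0.053,0.705,0.4]'; python3 go.py 0.487 -.33 .0583 90
```

```text
clock: 9.9
tcp_pos: [0.4886, -0.3282, 0.06]
orientation: [-0.003, 3.139, 0.002]
contact_force: [0.5, 0.1, -2.3]
grip_width: 0.0611
t 9.9 p [ 0.4886 -0.3282  0.06  ] yaw 90.1 tilt 0.16 grip 0.0611 F [ 0.5  0.1 -2.3] q [ 0.26  0.57  0.3   1.91 -0.25  0.7   2.28]
w [0.0004 0.0008 0.0006] s [ 0.008 -0.009  0.009] rows>= 0.1
```

```bash
python3 -m jog '[0,0,0,0.008,-0.009,0.007,0.4,0,0,0,0.008,-0.009,0.013,0.4,0,0,0,0.008,-0.009,0.018,0.4,0,0,0,0.008,-0.009,0.018,0.4]'; python3 go.py 0.487 -.33 .0583 90
```

```text
clock: 10.3
tcp_pos: [0.4877, -0.3309, 0.0583]
orientation: [-0.002, 3.137, 0.001]
contact_force: [-2.2, 0.7, 8.3]
grip_width: 0.061
t 10.3 p [ 0.4877 -0.3309  0.0583] yaw 90.1 tilt 0.26 grip 0.061 F [-2.2  0.7  8.3] q [ 0.27  0.57  0.3   1.92 -0.26  0.69  2.29]
w [0.0002 0.0014 0.0004] s [ 0.003  0.005 -0.   ] rows>= 0.0
```

```bash
python3 -m jog '[0,0,0,0,0,0,0.85,0,0,0,0,0,0,0.95,0,0,0,0,0,0,1,0,0,0,0,0,0,1,0,0,0,0,0,-0.25,1,0,0,0,0,0,-0.5,1,0,0,0.04,-0.1,0.2,-0.72,1,0,0,0.09,-0.25,0.4,-0.72,1,0,0,0.13,-0.4,0.6,-0.72,1,0,0,0.18,-0.55,0.8,-0.72,1,0,0,0.22,-0.7,1,-0.72,1,0,0,0.27,-0.85,1,-0.72,1]'; python3 go.py 0.671 -0.026 .17 2
```

```text
clock: 11.5
tcp_pos: [0.6581, -0.1234, 0.2027]
orientation: [1.278, 2.868, 0.009]
contact_force: [0.0, 0.2, 0.9]
grip_width: 0.0853
t 11.5 p [ 0.6581 -0.1234  0.2027] yaw 42.0 tilt 0.34 grip 0.0853 F [0.  0.2 0.9] q [-0.25  0.53  0.5   1.63 -0.29  1.06  1.07]
w [ 0.0017 -0.0009  0.222 ] s [0.319 0.372 0.166] rows>= 4.7
```

```bash
python3 -m jog '[0,0,0.05,0.15,0.17,0.1,1,0,0,0.1,0.32,0.37,0.16,1,0,0,0.15,0.32,0.37,0.16,1,0,0,0.2,0.32,0.37,0.16,1,0,0,0.222,0.32,0.37,0.16,1,0,0,0.222,0.32,0.37,0.16,1,0,0,0.222,0.32,0.37,0.16,1]'; python3 look.py w5 brick green red; python3 go.py 0.671 -0.026 .005 2
python3 - <<'E'
from h import *
save(r.grab_frame('top'),'t5')
E
```

```text
clock: 12.2
tcp_pos: [0.6704, -0.0261, 0.171]
orientation: [-2.179, -2.262, -0.009]
contact_force: [-0.0, 0.7, -0.5]
grip_width: 0.0858
brick [324. 209.] [283, 114, 85, 195, 15516] [ 0.6728 -0.0191  0.025 ] rect [ 0.6734 -0.0208  0.025 ] [np.float64(0.147), np.float64(0.057)] -85.8
t 12.25 p [ 0.6704 -0.0263  0.1711] yaw 2.1 tilt 0.33 grip 0.0854 F [-0.6 -1.3  0.1] q [-0.49  0.6   0.65  1.66 -0.42  1.02  0.33]
w [ 0.0011 -0.0014  0.0007] s [-0.002  0.     0.83 ] rows>= 3.3
```

View pics/w5.png

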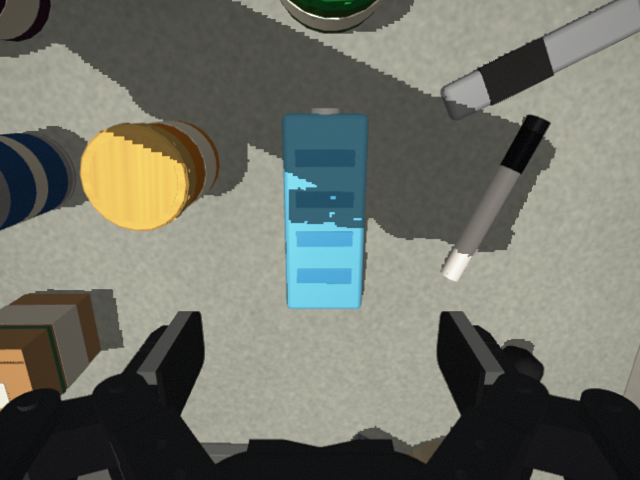

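View pics/t5.png

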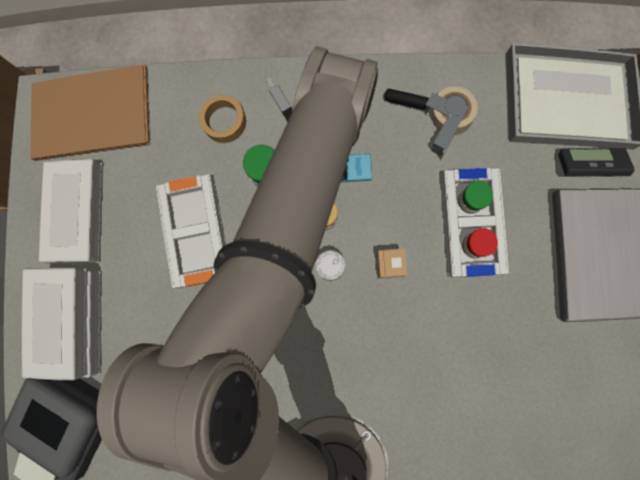

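```bash
python3 -m jog '[0,0,0,0.01,0.005,0.25,1,0,0,0,0.01,0.005,0.5,1,0,0,0,0.01,0.005,0.7,1,0,0,0,0.01,0.005,0.8,1,0,0,0,0.01,0.005,0.825,1,0,0,0,0.01,0.005,0.825,1,0,0,0,0.01,0.005,0.825,0.4,0,0,0,0.01,0.005,0.825,0.4,0,0,0,0.01,0.005,0.825,0.4,0,0,0,0.01,0.005,0.825,0.4,0,0,0,0.01,0.005,0.825,0.4]' 40; python3 go.py 0.671 -0.026 .18 2
```

```text
clock: 13.4
tcp_pos: [0.6735, -0.0237, 0.0085]
orientation: [2.179, 2.261, 0.013]
contact_force: [-0.2, -0.1, 6.6]
grip_width: 0.059
t 13.4 p [ 0.6735 -0.0237  0.0085] yaw 2.1 tilt 0.5 grip 0.059 F [-0.2 -0.1  6.6] q [-0.41  0.8   0.52  1.73 -0.55  0.76  0.43]
w [ 0.0023 -0.0015  0.0006] s [-0.007 -0.007 -0.858] rows>= 3.4
```

```bash
python3 -m jog '[0,0,0,0,0,-0.1,0.4,0,0,0,0,0,-0.35,0.4,0,0,0,0,0,-0.6,0.4,0,0,0,0,0,-0.85,0.4,0,0,-0.04,-0.1,0,-0.95,0.4,0,0,-0.08,-0.3,-0.1,-0.95,0.4,0,0,-0.12,-0.5,-0.2,-0.95,0.4,0,0,-0.16,-0.7,-0.3,-0.95,0.4,0,0,-0.2,-0.85,-0.4,-0.95,0.4,0,0,-0.24,-1,-0.5,-0.95,0.4]'; python3 go.py 0.54 -0.327 .2 91
```

```text
clock: 14.4
tcp_pos: [0.5782, -0.2298, 0.1974]
orientation: [1.186, 2.903, 0.011]
contact_force: [-0.2, -0.2, -2.7]
grip_width: 0.0587
t 14.4 p [ 0.5782 -0.2298  0.1974] yaw 45.6 tilt 0.52 grip 0.0587 F [-0.2 -0.2 -2.7] q [-0.1   0.46  0.51  1.75 -0.27  0.99  1.31]
w [ 0.0024  0.0017 -0.2524] s [-0.204 -0.481 -0.017] rows>= 5.3
```

```bash
python3 -m jog '[0.002,0.002,-0.05,-0.1,-0.24,0,0.4,0.002,0.002,-0.1,-0.2,-0.48,0,0.4,0.002,0.002,-0.15,-0.2,-0.48,0,0.4,0.002,0.002,-0.2,-0.2,-0.48,0,0.4,0.002,0.002,-0.252,-0.2,-0.48,0,0.4,0.002,0.002,-0.252,-0.2,-0.48,0,0.4,0.002,0.002,-0.252,-0.2,-0.48,0,0.4]'; python3 look.py w6 blue brick; python3 go.py 0.539 -0.328 .102 91
python3 - <<'E'
from h import *
save(r.grab_frame('scene'),'s6')
E
```

```text
clock: 15.1
tcp_pos: [0.5391, -0.3265, 0.197]
orientation: [0.025, -3.141, -0.002]
contact_force: [-0.8, 0.4, -3.4]
grip_width: 0.0589
blue [313.  59.] [264, 40, 99, 39, 3757] [ 0.4309 -0.3328  0.048 ] rect [ 0.4307 -0.333   0.048 ] [np.float64(0.064), np.float64(0.023)] 91.0
brick [320. 267.] [226, 127, 190, 311, 48075] [ 0.5887 -0.3256  0.025 ] rect [ 0.6019 -0.3251  0.025 ] [np.float64(0.292), np.float64(0.141)] 5.1
t 15.15 p [ 0.5392 -0.3265  0.1969] yaw 90.8 tilt 0.08 grip 0.0588 F [-0.5 -0.4 -3.2] q [ 0.19  0.45  0.34  1.72 -0.18  1.    2.18]
w [ 0.0005 -0.     -0.001 ] s [ 0.001 -0.008  0.475] rows>= 1.9
```

View pics/w6.png

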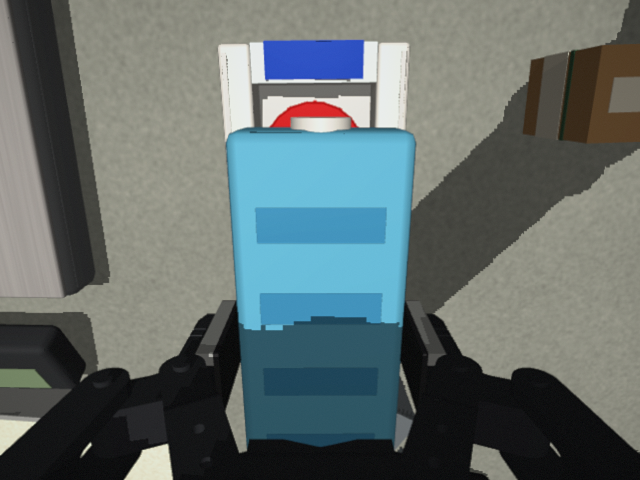

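View pics/s6.png

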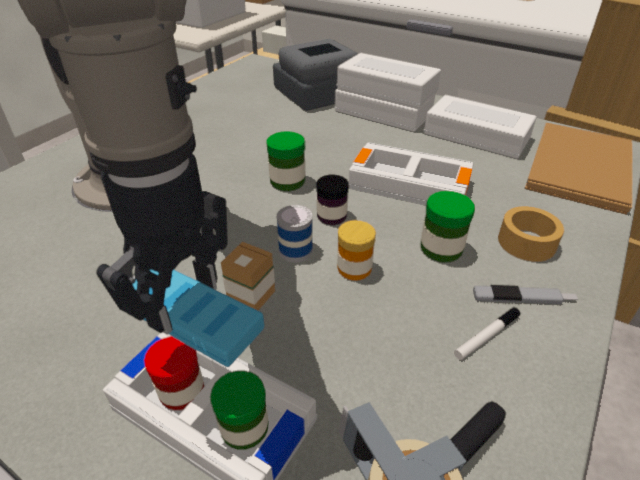

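Run:
```python
from h import *
C=cam('wrist'); print(ray(C,[(228,128),(414,128),(318,128)],.2125).round(4))
```

```text
[[ 0.4664 -0.3555  0.2125]
 [ 0.4655 -0.2996  0.2125]
 [ 0.466  -0.3285  0.2125]]
```

Brick centre works out at (0.541, -0.328), already over the shipper's middle. I'll lower it.

```bash
python3 -m jog '[0,0,0,0.005,-0.005,0.12,0.4,0,0,0,0.005,-0.005,0.28,0.4,0,0,0,0.005,-0.005,0.4,0.4,0,0,0,0.005,-0.005,0.45,0.4,0,0,0,0.005,-0.005,0.465,0.4,0,0,0,0.005,-0.005,0.472,0.4,0,0,0,0.005,-0.005,0.477,0.4]'; python3 go.py 0.538 -0.327 .1 91
```

```text
clock: 15.9
tcp_pos: [0.5392, -0.3278, 0.1028]
orientation: [-0.022, 3.14, 0.0]
contact_force: [0.5, -0.2, -2.7]
grip_width: 0.0589
t 15.9 p [ 0.5392 -0.3278  0.1028] yaw 90.8 tilt 0.11 grip 0.0589 F [ 0.5 -0.2 -2.7] q [ 0.22  0.56  0.31  1.79 -0.22  0.82  2.22]
w [ 0.0001  0.0006 -0.0011] s [0.006 0.004 0.014] rows>= 0.1
```

```bash
python3 -m jog '[0,0,0,0,0,0.005,0.4,0,0,0,0,0,0.01,0.4,0,0,0,0,0,0.015,0.4,0,0,0,0,0,0.015,0.4]'; python3 go.py 0.538 -0.327 .1 91
```

```text
clock: 16.3
tcp_pos: [0.5398, -0.3281, 0.1006]
orientation: [-0.022, 3.138, -0.0]
contact_force: [0.4, 0.1, 3.1]
grip_width: 0.0589
t 16.3 p [ 0.5398 -0.3281  0.1006] yaw 90.8 tilt 0.19 grip 0.0589 F [0.4 0.1 3.1] q [ 0.23  0.56  0.3   1.79 -0.22  0.82  2.22]
w [-0.0001  0.001  -0.0011] s [0.009 0.006 0.003] rows>= 0.0
```

```bash
python3 -m jog '[0,0,0,0,0,0,0.8,0,0,0,0,0,0,0.9,0,0,0,0,0,0,1,0,0,0,0,0,0,1,0,0,0,0,0,-0.2,1,0,0,0,0,0,-0.4,1,0,0,0,0.1,0.25,-0.5,1,0,0,0,0.25,0.5,-0.5,1,0,0,0,0.4,0.75,-0.5,1,0,0,0,0.45,0.95,-0.5,1,0,0,0,0.45,0.95,-0.5,1,0,0,0,0.45,0.95,-0.5,1]'; python3 look.py w7;  python3 go.py 0.45 -.136 .15 92
python3 - <<'E'
from h import *
save(r.grab_frame('scene'),'s7')
E
```

```text
clock: 17.5
tcp_pos: [0.4461, -0.1369, 0.2004]
orientation: [-0.029, 3.138, 0.002]
contact_force: [-0.0, -0.7, -0.3]
grip_width: 0.0858
t 17.55 p [ 0.4468 -0.1387  0.2006] yaw 90.9 tilt 0.23 grip 0.0854 F [ 0.2 -0.4 -0.4] q [-0.1   0.17  0.3   2.09 -0.06  0.89  1.82]
w [-0.      0.0013 -0.006 ] s [-0.015  0.013  0.253] rows>= 1.0
```

View pics/w7.png

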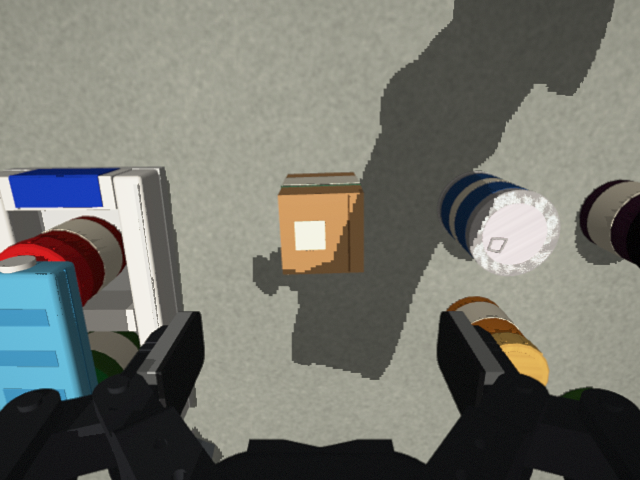

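View pics/s7.png

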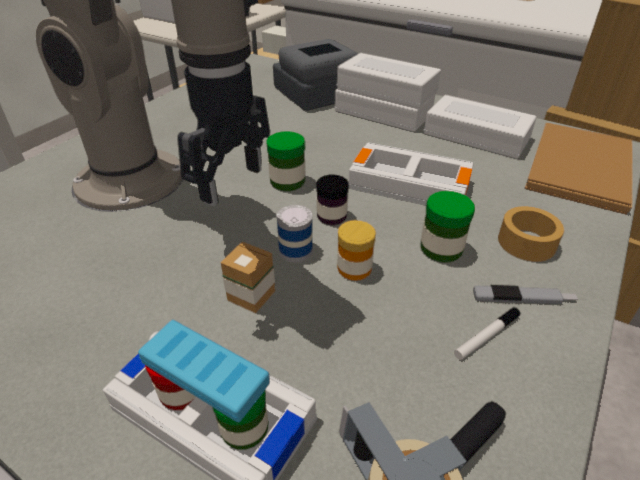

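Run:
```python
from h import *
C=cam('wrist'); q=ray(C,[(279,193),(362,193),(363,271),(282,273)],.084);print(q.round(4),q.mean(0).round(4))
```

```text
[[ 0.4227 -0.1671  0.084 ]
 [ 0.4219 -0.1135  0.084 ]
 [ 0.4765 -0.1102  0.084 ]
 [ 0.4789 -0.166   0.084 ]] [ 0.45   -0.1392  0.084 ]
```

```bash
python3 -m jog '[0,0,0,-0.016,0,0.25,1,0,0,0,-0.016,0,0.5,1,0,0,0,-0.016,0,0.7,1,0,0,0,-0.016,0,0.77,1,0,0,0,-0.016,0,0.77,1,0,0,0,-0.016,0,0.77,0.4,0,0,0,-0.016,0,0.77,0.4,0,0,0,-0.016,0,0.77,0.4,0,0,0,-0.016,0,0.77,0.4,0,0,0,-0.016,0,0.77,0.4,0,0,0,-0.016,0,0.77,0.4,0,0,0,-0.016,0,0.77,0.4]' 30; python3 go.py 0.45 -.136 .21 90
```

```text
clock: 18.8
tcp_pos: [0.4525, -0.1403, 0.048]
orientation: [-0.022, 3.134, -0.002]
contact_force: [0.0, -0.4, 7.2]
grip_width: 0.0553
t 18.8 p [ 0.4525 -0.1403  0.048 ] yaw 90.8 tilt 0.44 grip 0.0553 F [ 0.  -0.4  7.2] q [-0.03  0.44  0.24  2.19 -0.2   0.53  1.94]
w [-0.0004  0.0024  0.0045] s [ 0.006  0.021 -0.81 ] rows>= 3.2
```

```bash
python3 -m jog '[0,0,0,0,0,-0.1,0.4,0,0,0,0,0,-0.35,0.4,0,0,0,0,0,-0.6,0.4,0,0,0,0,0.1,-0.8,0.4,0,0,0,0,0.35,-0.8,0.4,0,0,0,0,0.6,-0.8,0.4,0,0,0,-0.05,0.8,-0.8,0.4,0,0,0,-0.1,1,-0.8,0.4,0,0,0,-0.1,1,-0.8,0.4]'; python3 go.py 0.484 .25 .21 100
```

```text
clock: 19.7
tcp_pos: [0.4691, 0.0663, 0.2084]
orientation: [-0.036, 3.132, 0.002]
contact_force: [-0.1, -1.0, -2.3]
grip_width: 0.0552
t 19.7 p [0.4691 0.0663 0.2084] yaw 91.3 tilt 0.53 grip 0.0552 F [-0.1 -1.  -2.3] q [-0.42  0.16  0.16  2.06 -0.03  0.91  1.36]
w [ 0.0002  0.0029 -0.0483] s [-0.095  0.916 -0.006] rows>= 3.7
```

```bash
python3 -m jog '[0,0.003,-0.02,-0.05,0.25,0,0.4,0,0.003,-0.048,-0.1,0.5,0,0.4,0,0.003,-0.048,-0.1,0.75,0,0.4,0,0.003,-0.048,-0.1,1,0,0.4,0,0.003,-0.048,-0.1,1,0,0.4,0,0.003,-0.048,-0.1,1,0,0.4]'; python3 look.py w8 orange; python3 go.py 0.484 .2985 .21 100 0.484 .2985 .07 100
```

```text
clock: 20.3
tcp_pos: [0.4838, 0.2683, 0.2086]
orientation: [0.279, -3.129, -0.001]
contact_force: [0.0, -0.7, -2.1]
grip_width: 0.0555
orange [361. 146.] [315, 129, 90, 34, 2776] [0.4283 0.2886 0.048 ] rect [0.4282 0.2876 0.048 ] [np.float64(0.064), np.float64(0.024)] 100.2
t 20.35 p [0.4843 0.266  0.2086] yaw 100.0 tilt 0.06 grip 0.0552 F [-0.1 -0.8 -1. ] q [-0.65  0.3   0.04  1.88 -0.02  0.97  1.14]
w [-0.0002 -0.0003 -0.0001] s [-0.027  0.16  -0.007] rows>= 0.7
w [-0.0002 -0.0003 -0.0001] s [-0.027  0.161  0.693] rows>= 2.8
```

View pics/w8.png

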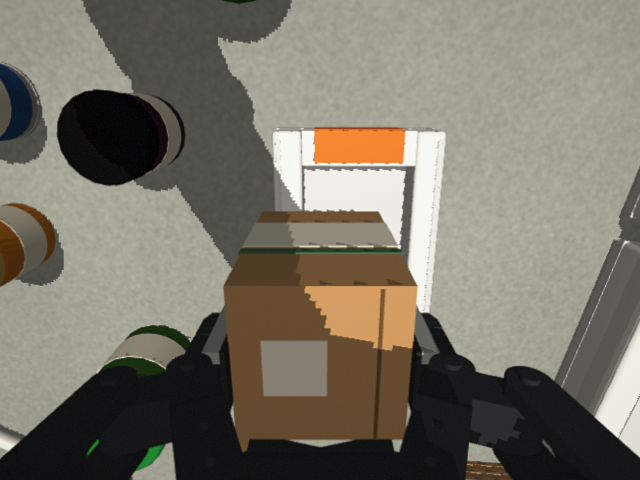

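```bash
python3 -m jog '[0,0,0,-0.027,0.16,0,0.4,0,0,0,-0.027,0.16,0.05,0.4,0,0,0,-0.027,0.16,0.25,0.4,0,0,0,-0.027,0.16,0.45,0.4,0,0,0,-0.027,0.16,0.6,0.4,0,0,0,-0.027,0.16,0.68,0.4,0,0,0,-0.027,0.16,0.71,0.4,0,0,0,-0.027,0.16,0.725,0.4,0,0,0,-0.027,0.16,0.725,0.4]'; python3 go.py 0.484 .298 .06 100
```

```text
clock: 21.25
tcp_pos: [0.4847, 0.2976, 0.0642]
orientation: [-0.272, 3.13, -0.001]
contact_force: [-0.3, 1.2, -0.2]
grip_width: 0.0558
t 21.25 p [0.4847 0.2976 0.0642] yaw 99.9 tilt 0.03 grip 0.0558 F [-0.3  1.2 -0.2] q [-0.68  0.52  0.02  1.94 -0.02  0.68  1.1 ]
w [-0.0002  0.     -0.0004] s [0.003 0.003 0.021] rows>= 0.1
```

```bash
python3 -m jog '[0,0,0,0,0,0.008,0.4,0,0,0,0,0,0.014,0.4,0,0,0,0,0,0.02,0.4,0,0,0,0,0,0.025,0.4,0,0,0,0,0,0.025,0.4]'; python3 go.py 0.484 .298 .06 100
```

```text
clock: 21.75
tcp_pos: [0.4849, 0.2978, 0.0601]
orientation: [-0.272, 3.129, -0.0]
contact_force: [-1.0, -1.1, 5.6]
grip_width: 0.0557
t 21.75 p [0.4849 0.2978 0.0601] yaw 99.9 tilt 0.04 grip 0.0557 F [-1.  -1.1  5.6] q [-0.68  0.52  0.02  1.95 -0.02  0.67  1.1 ]
w [-0.0001  0.0002 -0.0004] s [0.004 0.002 0.001] rows>= 0.0
```

```bash
python3 -m jog '[0,0,0,0,0,0,0.8,0,0,0,0,0,0,0.9,0,0,0,0,0,0,1,0,0,0,0,0,0,1,0,0,0,0,0,-0.25,1,0,0,0,0,0,-0.5,1,0,0,0,-0.02,-0.25,-0.7,1,0,0,0.05,-0.04,-0.5,-0.7,1,0,0,0.05,-0.05,-0.75,-0.7,1,0,0,0.05,-0.05,-1,-0.7,1,0,0,0.05,-0.05,-1,-0.7,1]'; python3 go.py 0.561 .0098 .19 90
```

```text
clock: 22.85
tcp_pos: [0.5299, 0.0954, 0.2006]
orientation: [-0.012, 3.14, -0.004]
contact_force: [-0.0, 0.0, -0.1]
grip_width: 0.0853
t 22.85 p [0.5299 0.0954 0.2006] yaw 90.4 tilt 0.18 grip 0.0853 F [-0.   0.  -0.1] q [-0.42  0.29  0.15  1.92 -0.05  0.93  1.33]
w [-0.0009  0.0005  0.0024] s [-0.152 -0.429  0.054] rows>= 1.8
```

```bash
python3 -m jog '[0,0,0.002,-0.08,-0.21,0,1,0,0,0.002,-0.15,-0.43,0.05,1,0,0,0.002,-0.15,-0.43,0.05,1,0,0,0.002,-0.15,-0.43,0.05,1]'; python3 look.py w9 gold; python3 go.py 0.561 .0098 .045 90
```

```text
clock: 23.25
tcp_pos: [0.5604, 0.0087, 0.1903]
orientation: [0.002, 3.141, -0.005]
contact_force: [-0.3, 0.6, -1.0]
grip_width: 0.0858
gold [282. 236.] [273, 205, 17, 63, 754] [ 0.5606 -0.0159  0.085 ] rect [ 0.5607 -0.0168  0.085 ] [np.float64(0.042), np.float64(0.01)] -1.4
t 23.3 p [0.5603 0.0105 0.1905] yaw 90.1 tilt 0.13 grip 0.0853 F [-0.5  0.5  0.3] q [-0.28  0.33  0.19  1.89 -0.07  0.93  1.51]
w [-0.0007  0.0002  0.0004] s [-0.003 -0.002  0.728] rows>= 2.9
```

View pics/w9.png

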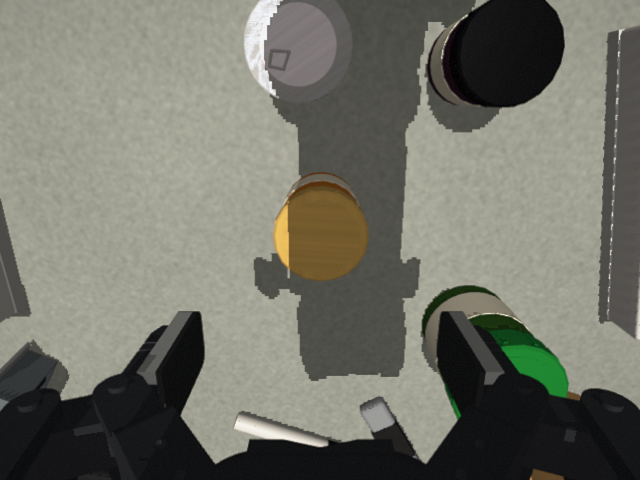

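```bash
python3 -c "
from h import *
print(ray(cam('wrist'),(321,233),.085))"; python3 -m jog '[0,0,0,-0.003,-0.002,0.25,1,0,0,0,-0.003,-0.002,0.5,1,0,0,0,-0.003,-0.002,0.68,1,0,0,0,-0.003,-0.002,0.728,1,0,0,0,-0.003,-0.002,0.728,1,0,0,0,-0.003,-0.002,0.728,0.4,0,0,0,-0.003,-0.002,0.728,0.4,0,0,0,-0.003,-0.002,0.728,0.4,0,0,0,-0.003,-0.002,0.728,0.4,0,0,0,-0.003,-0.002,0.728,0.4,0,0,0,-0.003,-0.002,0.728,0.4]' 40; python3 go.py 0.561 .0098 .21 90
```

```text
[[0.55870075 0.01056161 0.085     ]]
clock: 24.4
tcp_pos: [0.5628, 0.01, 0.0474]
orientation: [-0.002, 3.137, -0.002]
contact_force: [-0.1, -0.6, 6.1]
grip_width: 0.0616
t 24.4 p [0.5628 0.01   0.0474] yaw 90.1 tilt 0.29 grip 0.0616 F [-0.1 -0.6  6.1] q [-0.24  0.54  0.15  1.98 -0.13  0.63  1.56]
w [-0.0004  0.0016  0.0004] s [ 0.005 -0.002 -0.813] rows>= 3.3
```

```bash
python3 -m jog '[0,0,0,0,0,-0.1,0.4,0,0,0,0,0,-0.35,0.4,0,0,0,0,0,-0.6,0.4,0,0,0,0,0.1,-0.82,0.4,0,0,0,0,0.35,-0.82,0.4,0,0,0,0,0.6,-0.82,0.4,0,0,-0.03,0,0.8,-0.82,0.4,0,0,-0.055,0,1,-0.82,0.4,0,0,-0.055,0,1,-0.82,0.4]'; python3 go.py 0.586 .317 .21 100
```

```text
clock: 25.3
tcp_pos: [0.56, 0.2187, 0.2119]
orientation: [-0.291, 3.122, 0.005]
contact_force: [-0.1, -0.3, -3.7]
grip_width: 0.061
t 25.3 p [0.56   0.2187 0.2119] yaw 100.6 tilt 0.37 grip 0.061 F [-0.1 -0.3 -3.7] q [-0.54  0.37  0.08  1.77 -0.04  1.    1.31]
w [0.0009 0.0019 0.0036] s [-0.218  0.459  0.012] rows>= 2.0
```

```bash
python3 -m jog '[0,0.002,0.003,-0.1,0.23,0,0.4,0,0.002,0.003,-0.22,0.46,0,0.4,0,0.002,0.003,-0.22,0.46,0,0.4,0,0.002,0.003,-0.22,0.46,0.05,0.4,0,0.002,0.003,-0.22,0.46,0.05,0.4]'; python3 look.py w10 orange; python3 go.py 0.586 .317 .066 100
```

```text
clock: 25.8
tcp_pos: [0.5852, 0.3154, 0.2007]
orientation: [0.275, -3.126, -0.0]
contact_force: [-0.4, 0.5, -4.2]
grip_width: 0.061
t 25.85 p [0.5857 0.3147 0.2013] yaw 100.0 tilt 0.17 grip 0.061 F [-0.3 -0.7 -3.5] q [-0.64  0.49  0.07  1.61 -0.04  1.04  1.19]
w [ 0.0002 -0.0009 -0.    ] s [-0.006  0.011  0.677] rows>= 2.7
```

View pics/w10.png

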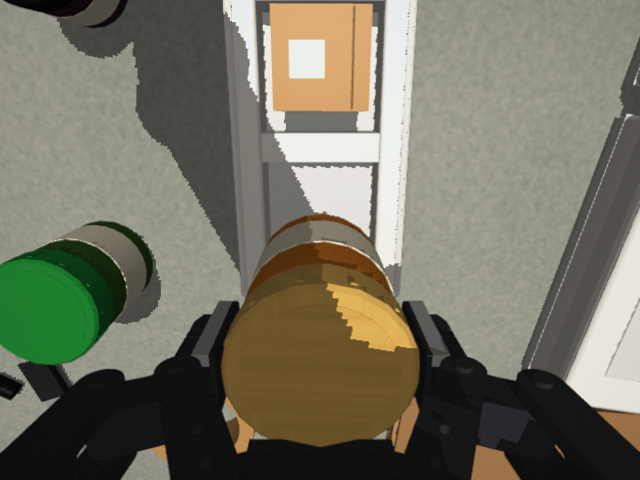

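```bash
python3 -c "
from h import *
print(ray(cam('wrist'),[(320.5,147),(261,147),(380,147)],.048).round(4))"; python3 -m jog '[0,0,0,-0.006,0.014,0.1,0.4,0,0,0,-0.006,0.014,0.3,0.4,0,0,0,-0.006,0.014,0.5,0.4,0,0,0,-0.006,0.014,0.62,0.4,0,0,0,-0.006,0.014,0.67,0.4,0,0,0,-0.006,0.014,0.69,0.4,0,0,0,-0.006,0.014,0.69,0.4]'; python3 go.py 0.586 .317 .0594 100
```

```text
[[0.5351 0.306  0.048 ]
 [0.5425 0.2642 0.048 ]
 [0.5277 0.3478 0.048 ]]
clock: 26.55
tcp_pos: [0.5868, 0.3172, 0.0643]
orientation: [0.272, -3.128, -0.001]
contact_force: [-0.8, -0.2, -3.6]
grip_width: 0.0609
t 26.55 p [0.5868 0.3172 0.0643] yaw 99.9 tilt 0.1 grip 0.0609 F [-0.8 -0.2 -3.6] q [-0.63  0.64  0.06  1.7  -0.05  0.8   1.2 ]
w [ 0.0002 -0.0005 -0.0004] s [ 0.004 -0.001  0.024] rows>= 0.1
```

```bash
python3 -m jog '[0,0,0,0.004,-0.005,0.01,0.4,0,0,0,0.004,-0.005,0.017,0.4,0,0,0,0.004,-0.005,0.023,0.4,0,0,0,0.004,-0.005,0.029,0.4,0,0,0,0.004,-0.005,0.029,0.4]'; python3 go.py 0.586 .317 .0594 100
```

```text
clock: 27.05
tcp_pos: [0.5865, 0.3163, 0.0595]
orientation: [0.272, -3.129, -0.001]
contact_force: [-3.3, -1.5, 3.1]
grip_width: 0.0613
t 27.05 p [0.5865 0.3163 0.0595] yaw 99.9 tilt 0.08 grip 0.0613 F [-3.3 -1.5  3.1] q [-0.63  0.65  0.06  1.7  -0.05  0.79  1.2 ]
w [ 0.0003 -0.0003 -0.0004] s [0.002 0.004 0.001] rows>= 0.0
```

```bash
python3 -m jog '[0,0,0,0,0,0,0.8,0,0,0,0,0,0,0.9,0,0,0,0,0,0,1,0,0,0,0,0,0,1,0,0,0,0,0,-0.25,1,0,0,0,0,0,-0.5,1,0,0,0,0,0,-0.75,1,0,0,0,0.2,0.2,-0.95,1,0,0,0,0.4,0.4,-0.95,1,0,0,0,0.6,0.6,-0.95,1,0,0,0,0.8,0.8,-0.95,1,0,0,0,0.8,0.8,-0.95,1]'; python3 go.py .2 .6 .26 90
```

```text
clock: 28.25
tcp_pos: [0.398, 0.4484, 0.2502]
orientation: [0.277, -3.128, -0.004]
contact_force: [-0.2, -0.1, -0.1]
grip_width: 0.0855
t 28.25 p [0.398  0.4484 0.2502] yaw 100.1 tilt 0.16 grip 0.0855 F [-0.2 -0.1 -0.1] q [-0.95  0.34  0.    1.72 -0.    1.08  0.8 ]
w [ 0.0008 -0.0005  0.0562] s [ 0.842  0.92  -0.045] rows>= 5.0
```

```bash
python3 -m jog '[0,0,0.02,0.2,0.2,0,1,0,0,0.05,0.4,0.4,0,1,0,0,0.05,0.6,0.6,0,1,0,0,0.05,0.8,0.8,0,1,0,0,0.05,0.8,0.9,0,1,0,0,0.05,0.8,0.9,0,1]'
python3 - <<'E'
from meas import *
for n in('top','scene'): 
    im=r.grab_frame(n);save(im,n+'11')
    if n=='top':
        C=cam('top');h=cv2.cvtColor(im,cv2.COLOR_RGB2HSV);H,S,V=[h[...,i].astype(int) for i in range(3)]
        M=dict(gold=((H>12)&(H<24)&(S>100)&(V>120),.097),brick=((H>92)&(H<108)&(S>90)&(V>90),.117),orange=((H>4)&(H<14)&(S>170)&(V>150),.048),blue=((H>108)&(H<128)&(S>150)&(V>60),.048),black=(V<28,.08))
        for k,(m,z) in M.items():
            for c,s,b in blobs(m,60):
                p=ray(C,c,z)[0]
                if .35<p[0]<.75 and abs(p[1])<.42: 
                    rr=cv2.minAreaRect(np.argwhere(b)[:,::-1].astype(np.float32));print(k,c.round(1),s.tolist(),p.round(4),ray(C,rr[0],z)[0].round(4))
E
python3 go.py
```

```text
clock: 28.85
tcp_pos: [0.2008, 0.6024, 0.2508]
orientation: [0.048, -3.136, -0.008]
contact_force: [-0.0, 0.3, 0.2]
grip_width: 0.0857
gold [180.3 204. ] [168, 190, 26, 29, 603] [0.5861 0.3159 0.097 ] [0.586  0.3155 0.097 ]
gold [187.6 252.1] [175, 238, 28, 29, 510] [0.4816 0.2987 0.097 ] [0.4822 0.297  0.097 ]
brick [483.  215.3] [468, 181, 31, 70, 1881] [ 0.5415 -0.324   0.117 ] [ 0.5411 -0.3241  0.117 ]
orange [182.4 183.5] [170, 178, 26, 12, 202] [0.6423 0.3269 0.048 ] [0.6422 0.327  0.048 ]
orange [198.5 278.3] [185, 272, 28, 13, 254] [0.4278 0.288  0.048 ] [0.4277 0.2884 0.048 ]
blue [472.6 173.1] [460, 169, 26, 9, 217] [ 0.6482 -0.326   0.048 ] [ 0.6483 -0.3259  0.048 ]
blue [480.2 270.1] [467, 265, 28, 11, 254] [ 0.431  -0.3307  0.048 ] [ 0.4311 -0.3312  0.048 ]
black [273.3 264.5] [260, 252, 27, 26, 548] [0.4525 0.1176 0.08  ] [0.4526 0.1182 0.08  ]
t 28.95 p [0.2077 0.5981 0.2505] yaw 91.3 tilt 0.15 grip 0.0852 F [ 1.2 -0.9  0.6] q [-1.29  0.39 -0.06  1.64  0.02  1.11  0.24]
```

View pics/top11.png

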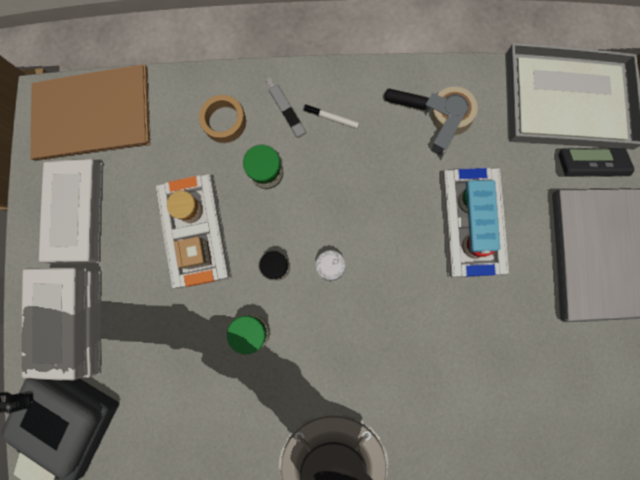

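View pics/scene11.png

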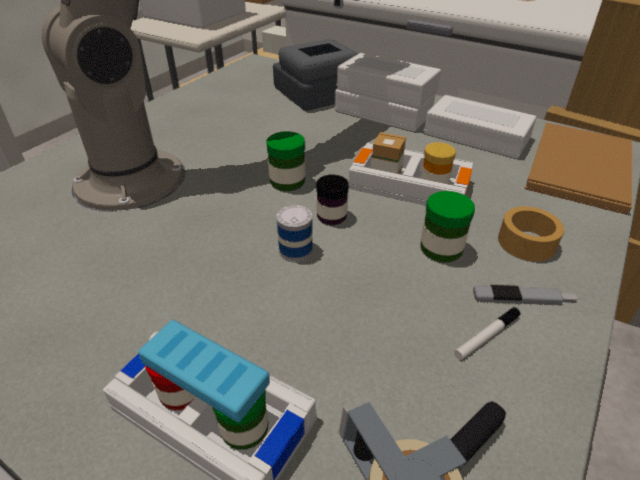

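Everything stands where it should: the brick at about (0.541, -0.324) over the shipper's middle at (0.540, -0.328), the honey jar and carton in their pockets, and the black jar and tin unmoved. Handing in.

```bash
python3 -c "
from bench import r
print(r.hand_in())"
```

```text
the job is handed in; nothing more can be done
None
```

Both orders are packed and the job is handed in, at about 29 s of the 131 s limit; the hand-in gave no verdict.

- **Blue (chilled) shipper:** the smallest green-lidded jar is in the far pocket and the red-lidded jar in the near one. The cold brick lies lengthwise across both lids. Its centre measures about 2 mm lengthwise and 4 mm sideways from the shipper's middle.
- **Orange shipper:** the honey jar is in the far pocket and the tea carton in the near one. Both measure within about 3 mm of their pocket centres.
- **Setting down:** I lowered each piece until the force reading showed contact, then let go. Nothing was dropped.
- **Left alone:** the black-lidded jar measures within 1 mm of its start. By eye the tin stands where it did in both views, though I did not measure it. The two larger green jars were not used.

The last top and scene pictures show everything upright, with the arm parked clear and the gripper open. The different views agreed to about 2–5 mm and no check failed. I could not re-measure the green and red jars once the brick covered them. Their positions rest on where they were released, within about 1 mm of target.

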